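# Close up the half-built backgammon board

## Robot

A 6-joint arm with a two-finger parallel gripper is mounted at the origin on the work surface. World frame = base frame: x ahead of the robot, y to its left, z up, the work surface at z = 0. Lengths are in m, angles in degrees, forces in N, time in s.
With the tool pointing down it reaches from about 0.3 to 0.75 m from the base axis. Payload 8.5 kg.
Tool frame: the origin (TCP) lies on the centre line of the jaws, within the pads' length; the fingertips stand 19 mm ahead of it and the grasp point (between the pads) is the TCP; z points along the fingers, x is the direction in which the jaws open and shut, and the axes are right-handed (so a half turn about z gives the same grasp; the last joint's range is limited). The gripper opens to 85 mm and grips with 20 to 120 N. Pads are 22 mm wide; open, the fingers measure 114 mm over their backs; the gripper's body (76 mm by 85 mm) begins 54 mm behind the grasp point. The pads swing forward as they close: fully open they stand 13 mm farther back than shut.
Start: joints at [51.492, 21.807, 74.336, -0, 83.858, -12.336], TCP at [0.243, 0.494, 0.25] pointing down, gripper open.
Joint ranges: [-178.18, 178.18], [-50.72, 133.34], [12.68, 142.11], [-81.47, 261.47], [9.98, 163.14], [-165.26, 165.26]. Speed limits (degrees/s): [136.94, 136.94, 180, 180, 180, 180].

## Interface

Orientations are given as a 3x3 rotation matrix whose columns are the frame's x, y, z axes.
In Python, from rig import env, cams, order gives the robot as it stands.
- The arm moves only by the tool step_arm, never from a script. Its argument "steps" is a list of rows, each an object with "xyz": the shift along the tool's x, y, z normalised to -1 to 1, where 1 is 0.04 m, a list of three; "turn": the turn, a rotation vector about the tool's x, y, z normalised to -1 to 1, where 1 is 0.08 rad, a list of three; "gripper": the gripper command: -1 is shut, 1 is fully open, values between are in proportion. A call has 1 to 20 rows; each row shifts and turns the commanded pose from where the row before left it, along the tool's axes as they then stand; what a row does not reach is not made up. A row lasts 1/12 s, in which the tool goes at most 41.7 mm and 7.16 degrees, less where a joint would pass 70% of its speed; a pose out of reach is approached as far as the arm can. A call with a number of a shift or a turn outside -1 to 1 is refused whole. A call with a gripper value outside its range is refused whole. The fingers move at their own pace and stop on an object; "squeeze" is the grip in N (left out, the last holds). Time passes only in rows, so rows that do not move let the fingers close. It gives the time, the measured TCP pose, the force and the opening at its end, in the units of the state.
- env.observe(): the state, without advancing time (a new reading comes with each control period).
- cams.get_image(name): name is "side" or "top" or "wrist"; returns (picture, depth): 420x560x3 uint8, red, green, blue; 420x560 float32, m along the optical axis (not along the pixel's ray), 0 where there is no reading.
- cams.camera_info(name): a dict with "fx", "fy", "cx", "cy" (pixels), "extrinsics" (4x4, takes a point from camera to world coordinates). Camera axes: x right, y down, z forward; pixel columns grow to the right and rows downward; lengths in m; the calibration is good to about 2 mm. A picture is of the moment at which its call begins: read the wrist's pose just before it. camera_info takes no time and is no camera call; for the wrist camera it gives the pose at the moment of the call.
- order.close_job(): hands the job in, once; it reports no verdict.
The state is a dict: "time_s": time; "q": joint angles; "qvel": joint speeds; "joint_efforts": joint torques, N m; "position": TCP position; "tool_rot": TCP orientation; "ft_force": force on the tool from outside, world axes, zero at the start; "wrist_torque": the same for the moment, N m; "grip_width": finger opening in m.
Only numpy, scipy, OpenCV 4.12 (cv2) and the standard library are available. Lean on these libraries where they do the work, as an engineer would, in place of code of your own. Each camera call takes 0.05 s, during which the arm holds its last target. There are 200 camera calls.

## Task

Close up the half-built backgammon board: draw the wooden clamp pad out of the tray and leave it lying flat on the bench, push the dice box's sliding cover fully shut, and slide the box back until it sits square against the hinge rail. Then bring the standing leaf over and ease it fully shut without letting it slam. Handle the box and the board gently, pushing without gripping and never with more than 20 N (about two kilos) on either, keep the box level, and leave the try square and the three bone checkers alone.

Things in the scene. Friction and masses are not known exactly. Their poses are not given: they have to be found in the camera images.
- board: lower tray of the half-built mahogany board, fixed on the bench between four beech bench dogs (25 mm high). Origin: centre of its underside, on the bench. Own x along its 360 mm length, own y across its 200 mm width to the hinge rail. Floor 10 mm thick, flush and open at the -y side (rail not fitted). Rails 12 mm thick, tops 36 mm above the bench, on the +y side and both ends.
- rail_face (a point): on the tray: middle of the inner face of the hinge rail where it meets the floor: board x = 0, y = +88 mm, 10 mm above the bench. The inner faces of the end rails are at board x = -168 and +168 mm.
- hinge_line (a point): middle of the leaf's hinge axis, on the outer top edge of the hinge rail: board x = 0, y = +100 mm, 36 mm above the bench. The axis runs along the board's x.
- leaf (a joint): angle in rad of the hinged upper leaf (360 x 200 x 26 mm shallow tray, 0.45 kg): 0 = shut, flat on the tray; 1.57 = upright, its hollow side facing the tray and its flat outer face (uppermost when shut) facing board +y. Starts at 1.5 to 1.75. Stiff hinges (0.62 N m): it stays where it is left; about 4 N at 170 mm from the axis moves it when upright, less as it comes down.
- leaf_edge (a point): on the leaf: mid-length of the outer corner of its swinging edge, 200 mm from the hinge axis along the leaf; the outer face lies 26 mm from the plane through the axis. Shut, this point is at board y = -100 mm, 62 mm above the bench; upright, at board y = +126 mm, 236 mm above the bench.
- dicebox_mid (a point): centre of the walnut dice box (66 mm along own x, 120 mm along own y, 38 mm high, about 0.3 kg, loose on the tray floor), 19 mm above its underside. Own y points roughly to the hinge rail; the cover comes out at its -y end, towards the tray's open side. Home, its +y end touches the hinge rail and this point is at board y = +28 mm. Slides with about 1 to 3 N.
- cover (a joint): how far the dice box's cover stands out beyond the -y end of the box, in m: 0 = shut, its end flush with the box end. It slides with about 0.5 N, less than the box itself needs. Starts 0.03 to 0.05 out.
- cover_end (a point): middle of the cover's end face (53 mm wide, 6 mm thick, 31 mm above the underside of the box), at the end that stands out. Pushing it in the box's +y direction shuts the cover.
- pad_mid (a point): centre of the wooden clamp pad, a loose beech block 110 mm (own x) by 46 mm (own y) by 32 mm high with cork on one long face, about 0.12 kg, 16 mm above its underside. It lies on the tray floor beside the dice box, its length roughly along the board. Flat on the bench, this point is 16 mm above the bench.
- square_mid (a point): middle of the stock (26 x 110 x 15 mm) of the steel try square lying flat on the bench; its blade (150 x 28 x 3 mm) leaves towards own +x from the +y end of the stock. Leave alone.
- checker0_mid (a point): centre of a bone checker, 40 mm across and 11 mm high, on the bench. Leave alone.
- checker1_mid (a point): centre of a second bone checker, the same. Leave alone.
- checker2_mid (a point): centre of a third bone checker, the same. Leave alone.
There are look-alikes about, which are no part of the job. Leave any green or yellow look-alike of the part that bears dicebox_mid alone.

How it is judged:
By the outcome, as a careful person would: the job done as asked, in the order asked, and still so for the second after the job is handed in, with the robot touching nothing.
It also fails if it takes over 67 s, if anything falls off the work surface, if the arm or the gripper's body presses on something with over 40 N, if the wrist force passes 120 N, or if a joint passes its speed limit or range.

## Working session

There is one attempt and no reset: what is moved stays moved. The work goes in short steps, Python scripts to look and compute and a tool call to move; the robot and the scene stay as the last step left them, time stands still between calls to the robot, and variables do not carry over. Pictures are saved under pics/ and viewed, about 8 in all and at most 12, crops included, and the job is handed in when it is done.

Besides the shell and the picture viewer there is one more tool, called after "Request:" as name(argument=value, ...) on one line, values as JSON. step_arm: Moves the arm, as the interface text tells. Scaled input: -1 to 1 covers 0.04 m each way for a shift and 0.08 rad each way for a turn. Its arguments: {"type":"object","properties":{"steps":{"type":"array"},"squeeze":{"type":"number"}},"required":["steps"]}

```bash
ls; mkdir -p pics; cat > h.py <<'E'
import numpy as np, cv2, json
from rig import env, cams, order
def snap(n,f):
    p,d=cams.get_image(n); i=cams.camera_info(n)
    cv2.imwrite(f'pics/{f}.png',p[:,:,::-1]); np.savez(f'pics/{f}.npz',p=p,d=d,K=[i['fx'],i['fy'],i['cx'],i['cy']],E=np.array(i['extrinsics']))
def load(f):
    z=np.load(f'pics/{f}.npz'); return z['p'],z['d'],z['K'],z['E']
def cloud(f):
    p,d,K,E=load(f); v,u=np.mgrid[:d.shape[0],:d.shape[1]]
    c=np.stack([(u-K[2])/K[0]*d,(v-K[3])/K[1]*d,d,np.ones_like(d)],-1)
    return p,np.where(d[...,None]>0,(c@E.T)[...,:3],np.nan)
def ray(f,u,v,z):
    p,d,K,E=load(f); r=E[:3,:3]@[(u-K[2])/K[0],(v-K[3])/K[1],1]; o=E[:3,3]
    return o+r*(z-o[2])/r[2]
E
python3 - <<'E'
from h import *
snap('top','t0'); snap('side','s0')
a=cv2.imread('pics/t0.png')
for n in('top','side'):
    i=cams.camera_info(n); print(n,i['fx'],np.round(i['extrinsics'],3).tolist())
print(env.observe())
E
```

```text
pics
top 437.02568559148574 [[0.018, -0.998, 0.057, 0.48], [-1.0, -0.018, -0.01, -0.02], [0.011, -0.057, -0.998, 1.307], [0.0, 0.0, 0.0, 1.0]]
side 403.7194473046922 [[-0.034, -0.798, 0.602, -0.121], [-0.999, 0.029, -0.019, 0.01], [-0.002, -0.602, -0.799, 0.971], [0.0, 0.0, 0.0, 1.0]]
{'time_s': 0.1, 'q': array([ 5.14910342e+01,  2.18380669e+01,  7.43785712e+01,  9.10751974e-04,
        8.38584169e+01, -1.23343033e+01]), 'qvel': array([-0.04015958, -0.05954843, -0.12528754, -0.04077654,  0.02663204,
       -0.04162721]), 'joint_efforts': array([ 3.86817235e-03, -4.49219799e+01, -2.31659514e+01, -1.92430925e-04,
        3.64293206e-03,  4.23604899e-05]), 'position': array([0.242448  , 0.49342055, 0.24977555]), 'tool_rot': array([[ 4.41110029e-01,  8.97452649e-01, -8.27993831e-04],
       [ 8.97452123e-01, -4.41110707e-01, -1.01521365e-03],
       [-1.27634312e-03, -2.95263902e-04, -9.99999142e-01]]), 'ft_force': array([ 0.00692537, -0.72100286,  0.1538837 ]), 'wrist_torque': array([ 0.00419006, -0.04347091, -0.01905323]), 'grip_width': 0.08591028918078114}
```

View pics/t0.png

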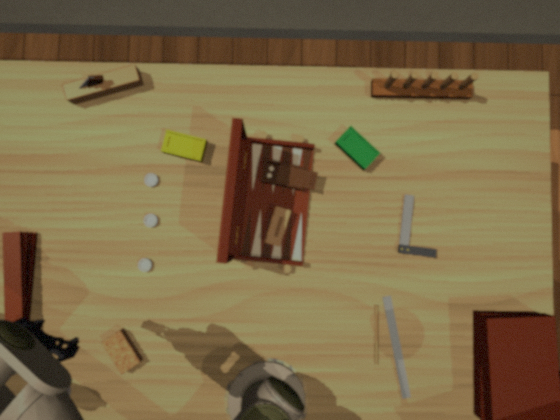

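View pics/s0.png

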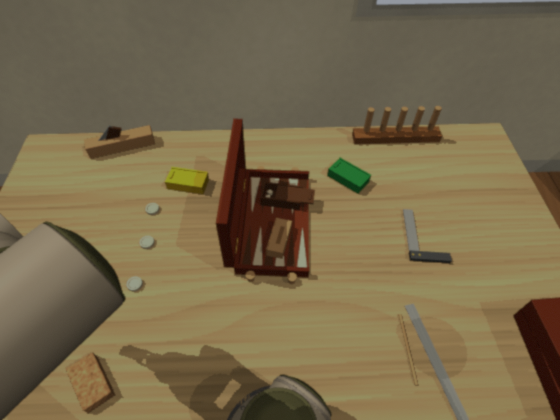

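The top view (image up = +x, image right = -y) shows the tray at about (275,200), with the leaf standing on its left (+y) side. The dice box is at (285,175) with its cover pointing right (-y), and the pad is at (279,226). The checkers are at x≈150 and the try square is at (415,240). Next I'll measure coarsely and then look with the wrist camera.

```bash
python3 - <<'E'
from h import *
p,c=cloud('t0')
a=cv2.resize(p[110:275,205:330,::-1],None,fx=4.5,fy=3.6*1,interpolation=cv2.INTER_CUBIC); 
for u,v in [(313,146),(305,264),(250,143),(240,260),(279,226),(292,176),(308,178),(272,172),(152,181),(152,220),(146,265),(418,251),(407,210),(238,125),(224,260),(185,146),(288,268),(358,147)]:
    print((u,v),np.round(c[v,u],3),p[v,u])
# rails: points with z 0.03..0.04 
m=(c[...,2]>.031)&(c[...,2]<.042)&(c[...,0]>.35)&(c[...,0]<.85)&(abs(c[...,1]-.05)<.25)
q=c[m]; print(len(q),q.min(0),q.max(0))
# leaf
m=(c[...,2]>.1)&(c[...,0]>.35)&(c[...,0]<.85)&(abs(c[...,1]-.1)<.15); q=c[m]; print(len(q),q.min(0),q.max(0))
h=np.nanmax(q[:,2]); k=q[q[:,2]>h-.01]; print(h,k.mean(0),k.min(0),k.max(0))
E
```

```text
(313, 146) [ 0.743 -0.125  0.041] [98 54 30]
(305, 264) [ 0.396 -0.11  -0.   ] [114  92  58]
(250, 143) [0.75  0.06  0.033] [58 28 16]
(240, 260) [0.405 0.084 0.002] [103  83  53]
(279, 226) [ 0.507 -0.03   0.039] [97 70 45]
(292, 176) [ 0.653 -0.065  0.043] [96 60 39]
(308, 178) [ 0.647 -0.111  0.049] [94 64 41]
(272, 172) [ 0.667 -0.006  0.018] [60 44 32]
(152, 181) [0.635 0.35  0.01 ] [153 156 149]
(152, 220) [0.519 0.347 0.008] [150 155 147]
(146, 265) [0.386 0.36  0.008] [150 155 144]
(418, 251) [ 0.441 -0.442  0.015] [66 67 61]
(407, 210) [ 0.562 -0.411  0.008] [132 131 122]
(238, 125) [0.751 0.078 0.236] [100  44  28]
(224, 260) [0.418 0.104 0.241] [100  47  29]
(185, 146) [0.737 0.25  0.036] [152 156  46]
(288, 268) [ 0.386 -0.058  0.027] [152 132  87]
(358, 147) [ 0.744 -0.258  0.036] [ 46 125  59]
2279 [ 0.39500331 -0.19913225  0.03100203] [0.783368   0.29968971 0.04199842]
1688 [0.41003187 0.06744387 0.10016852] [0.76916064 0.12321329 0.24287973]
0.2428797316112521 [0.58774145 0.09528314 0.23650942] [0.41037306 0.06801454 0.23287985] [0.76916064 0.12321329 0.24287973]
```

Request:
step_arm(steps=[{"xyz": [0,0,-1],"turn": [0,0,0],"gripper": 1},{"xyz": [0,0,-1],"turn": [0,0,0],"gripper": 1},{"xyz": [0,0,-1],"turn": [0,0,0],"gripper": 1},{"xyz": [-0.556,0.79,0],"turn": [0,0,0],"gripper": 1},{"xyz": [-0.556,0.79,0],"turn": [0,0,0],"gripper": 1},{"xyz": [-0.556,0.79,0],"turn": [0,0,0],"gripper": 1},{"xyz": [-0.556,0.79,0],"turn": [0,0,0],"gripper": 1},{"xyz": [-0.556,0.79,0],"turn": [0,0,0],"gripper": 1},{"xyz": [-0.556,0.79,0],"turn": [0,0,0],"gripper": 1},{"xyz": [-0.556,0.79,0],"turn": [0,0,0],"gripper": 1},{"xyz": [-0.556,0.79,0],"turn": [0,0,0],"gripper": 1},{"xyz": [-0.556,0.79,0],"turn": [0,0,0],"gripper": 1},{"xyz": [-0.556,0.79,0],"turn": [0,0,0],"gripper": 1},{"xyz": [-0.556,0.79,0],"turn": [0,0,0],"gripper": 1},{"xyz": [-0.556,0.79,0],"turn": [0,0,0],"gripper": 1},{"xyz": [-0.556,0.79,0],"turn": [0,0,0],"gripper": 1},{"xyz": [-0.556,0.79,0],"turn": [0,0,0],"gripper": 1},{"xyz": [-0.556,0.79,0],"turn": [0,0,0],"gripper": 1},{"xyz": [-0.556,0.79,0],"turn": [0,0,0],"gripper": 1}])

```text
time_s: 1.68
position: [0.5399, -0.0507, 0.37]
tool_rot: [[0.441, 0.897, -0.001], [0.897, -0.441, 0.0], [-0.0, -0.001, -1.0]]
ft_force: [0.2, 0.6, -0.3]
grip_width: 0.0854
```

```bash
python3 - <<'E'
from h import *
snap('wrist','w0'); i=cams.camera_info('wrist'); print(i['fx'],np.round(i['extrinsics'],3)); o=env.observe(); print(o['position'],o['tool_rot'])
E
```

```text
356.93843592144293 [[ 0.445  0.861  0.248  0.479]
 [ 0.896 -0.427 -0.124 -0.025]
 [-0.001  0.277 -0.961  0.492]
 [ 0.     0.     0.     1.   ]]
[ 0.54234186 -0.0560388   0.36836414] [[ 0.44539975  0.89532968 -0.00195712]
 [ 0.8953292  -0.44540267 -0.00144604]
 [-0.00216639 -0.0011082  -0.99999704]]
```

View pics/w0.png

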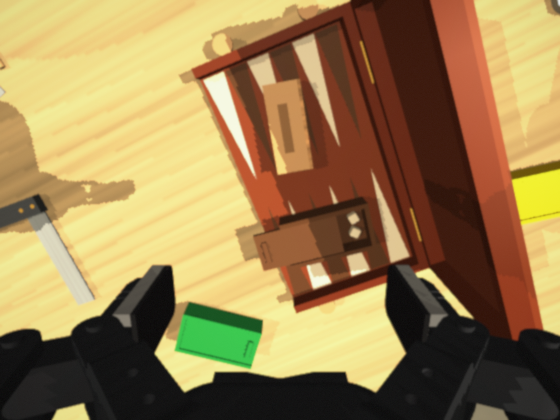

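The wrist view shows the whole tray. The pad is at (288,125), the box at (315,235) with its dice at (353,228), and the cover end is at about (262,250). I'll enlarge it for exact corners.

```bash
python3 - <<'E'
from h import *
a=cv2.imread('pics/w0.png')[50:325,180:450]
a=cv2.convertScaleAbs(a,alpha=1.5,beta=15)
a=cv2.resize(a,None,fx=2.15,fy=2.15,interpolation=cv2.INTER_CUBIC)
for k in range(0,270,20): cv2.putText(a,str(180+k),(int(k*2.15),8),0,.3,(255,255,255),1); cv2.line(a,(int(k*2.15),10),(int(k*2.15),14),(255,255,255),1)
for k in range(0,275,20): cv2.putText(a,str(50+k),(0,int(k*2.15)+3),0,.3,(0,0,255),1)
cv2.imwrite('pics/w0c.png',a); print(a.shape)
E
```

```text
(591, 580, 3)
```

View pics/w0c.png

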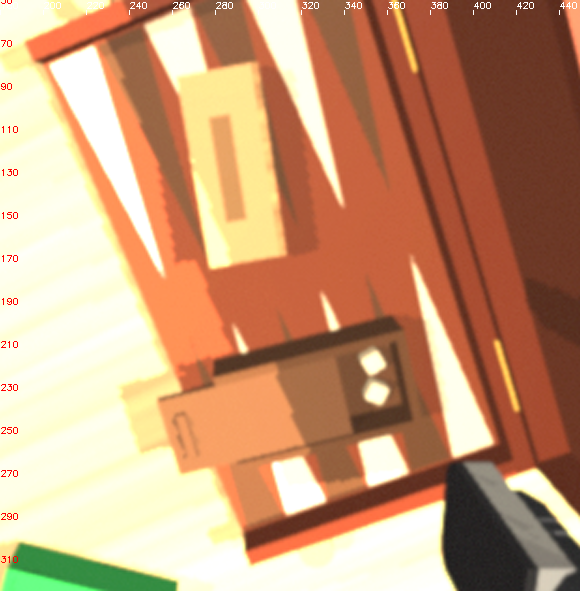

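```bash
python3 - <<'E'
from h import *
def P(x,y,z): return ray('w0',180+x/2.15,50+y/2.15,z)
pts={'pad':[(180,77,.042),(258,62,.042),(287,255,.042),(209,270,.042)],
'cov_end':[(158,398,.045),(181,473,.045)],
'rail_open_in':[(38,62,.036),(246,533,.036)],'rail_far_out':[(250,563,.036)],'rail_near_out':[(25,43,.036)],
'hinge_in_face_top':[(368,25,.036),(510,460,.036)],
'box_far':[(396,318,.048),(412,420,.048)]}
for k,v in pts.items():
    for q in v: print(k,q,np.round(P(*q),4))
p,c=cloud('w0')
m=(c[...,2]>.036)&(c[...,2]<.060)&(c[...,0]>.45)&(c[...,0]<.73)&(c[...,1]>-.16)&(c[...,1]<.045)
m=cv2.morphologyEx(m.astype(np.uint8),cv2.MORPH_OPEN,np.ones((3,3)))
n,l,s,_=cv2.connectedComponentsWithStats(m)
for i in range(1,n):
    if s[i,4]<100: continue
    q=c[l==i]; r=cv2.minAreaRect(q[:,:2].astype(np.float32)); print(s[i],np.median(q[:,2]),r, np.round(cv2.boxPoints(r),4).tolist())
# leaf top edge
m=(c[...,2]>.2)&(c[...,0]>.35)&(c[...,0]<.85)&(c[...,1]>.05); q=c[m]; print(len(q)); 
p,c=cloud('t0'); m=(c[...,2]>.226)&(c[...,2]<.245)&(c[...,0]>.42)&(c[...,0]<.74)&(c[...,1]>.05)&(c[...,1]<.15); q=c[m]
print(np.polyfit(q[:,0],q[:,1],1), cv2.minAreaRect(q[:,:2].astype(np.float32)), q[:,2].mean())
# cols of leaf profile at middle
for x in (.5,.6,.7):
    s=c[(abs(c[...,0]-x)<.004)&(c[...,2]>.03)&(abs(c[...,1]-.09)<.06)]; o=np.argsort(s[:,1]); print(np.round(s[o][:,1:],3).tolist())
E
```

```text
pad (180, 77, 0.042) [ 0.4526 -0.0334  0.042 ]
pad (258, 62, 0.042) [0.4648 0.0088 0.042 ]
pad (287, 255, 0.042) [ 0.5698 -0.0222  0.042 ]
pad (209, 270, 0.042) [ 0.5573 -0.0676  0.042 ]
cov_end (158, 398, 0.045) [ 0.6149 -0.1317  0.045 ]
cov_end (181, 473, 0.045) [ 0.6668 -0.1422  0.045 ]
rail_open_in (38, 62, 0.036) [ 0.4098 -0.1012  0.036 ]
rail_open_in (246, 533, 0.036) [ 0.729  -0.1257  0.036 ]
rail_far_out (250, 563, 0.036) [ 0.7507 -0.1332  0.036 ]
rail_near_out (25, 43, 0.036) [ 0.3979 -0.1027  0.036 ]
hinge_in_face_top (368, 25, 0.036) [0.4742 0.0721 0.036 ]
hinge_in_face_top (510, 460, 0.036) [0.7571 0.0507 0.036 ]
box_far (396, 318, 0.048) [0.6321 0.0201 0.048 ]
box_far (412, 420, 0.048) [0.6971 0.0037 0.048 ]
[ 262   79   51   95 3352] 0.03990529215646613 ((0.5093150734901428, -0.029157854616642), (0.04595750570297241, 0.10997511446475983), 73.39317321777344) [[0.45010000467300415, -0.03550000116229057], [0.555400013923645, -0.06689999997615814], [0.5685999989509583, -0.02290000021457672], [0.46320000290870667, 0.00860000029206276]]
[ 253  202  124   68 4316] 0.0419265495
[... 2860 characters left out ...]
 [0.079, 0.044], [0.079, 0.239], [0.079, 0.239], [0.079, 0.235], [0.081, 0.049], [0.081, 0.043], [0.081, 0.044], [0.082, 0.238], [0.082, 0.236], [0.082, 0.235], [0.084, 0.24], [0.084, 0.051], [0.084, 0.237], [0.084, 0.048], [0.084, 0.046], [0.084, 0.235], [0.084, 0.236], [0.086, 0.239], [0.086, 0.237], [0.086, 0.236], [0.087, 0.236], [0.087, 0.046], [0.087, 0.044], [0.087, 0.044], [0.089, 0.236], [0.089, 0.234], [0.089, 0.233], [0.09, 0.05], [0.09, 0.048], [0.091, 0.237], [0.091, 0.238], [0.092, 0.235], [0.092, 0.233], [0.094, 0.236], [0.094, 0.236], [0.094, 0.234], [0.094, 0.233], [0.096, 0.242], [0.096, 0.238], [0.096, 0.238], [0.097, 0.234], [0.099, 0.236], [0.099, 0.232], [0.099, 0.233]]
```

Consistent results: the board yaw is about -4.7° with its origin near (0.583,-0.018), and the leaf is about upright. The pad measures 46x110, as it should, with its centre at (0.510,-0.029) and yaw -17°. The box yaw is about -11°. Pad first: moving above it.

Request:
step_arm(steps=[{"xyz": [0.12,-0.52,0],"turn": [0,0,0],"gripper": 1},{"xyz": [0.12,-0.52,0],"turn": [0,0,0],"gripper": 1},{"xyz": [0,0,0.8],"turn": [0,0,-1],"gripper": 1},{"xyz": [0,0,0.8],"turn": [0,0,-1],"gripper": 1},{"xyz": [0,0,1],"turn": [0,0,0],"gripper": 1},{"xyz": [0,0,1],"turn": [0,0,0],"gripper": 1},{"xyz": [0,0,1],"turn": [0,0,0],"gripper": 1},{"xyz": [0,0,1],"turn": [0,0,0],"gripper": 1},{"xyz": [0,0,0.8],"turn": [0,0,0],"gripper": 1},{"xyz": [0,0,0],"turn": [0,0,0],"gripper": 1},{"xyz": [0,0,0],"turn": [0,0,0],"gripper": 1}])

```text
time_s: 2.65
position: [0.506, -0.0217, 0.114]
tool_rot: [[0.292, 0.956, -0.003], [0.956, -0.292, 0.001], [-0.0, -0.003, -1.0]]
ft_force: [0.9, 0.3, 0.6]
grip_width: 0.0856
```

```bash
python3 - <<'E'
from h import *
o=env.observe(); print(o['position'],o['tool_rot'][:,0])
snap('wrist','w1'); p,c=cloud('w1')
m=(c[...,2]>.034)&(c[...,2]<.060)&(c[...,0]>.44)&(c[...,0]<.58)&(c[...,1]>-.09)&(c[...,1]<.045)
m=cv2.morphologyEx(m.astype(np.uint8),cv2.MORPH_OPEN,np.ones((5,5)))
n,l,s,_=cv2.connectedComponentsWithStats(m)
for i in range(1,n):
    if s[i,4]<500: continue
    q=c[l==i]; print(s[i],np.median(q[:,2]),cv2.minAreaRect(q[:,:2].astype(np.float32)))
E
```

```text
[ 0.50597932 -0.02172464  0.11400686] [ 2.92476608e-01  9.56272673e-01 -8.92527805e-05]
[  234   136    85   180 14090] 0.043116096509848545 ((0.5090154409408569, -0.024194013327360153), (0.046238694339990616, 0.11093102395534515), 73.68672180175781)
```

Request:
step_arm(steps=[{"xyz": [-0.04,0.09,0.6],"turn": [0,0,0],"gripper": 1},{"xyz": [0,0,0.6],"turn": [0,0,0],"gripper": 1},{"xyz": [0,0,0.5],"turn": [0,0,0],"gripper": 1},{"xyz": [0,0,0.3],"turn": [0,0,0],"gripper": 1},{"xyz": [0,0,0],"turn": [0,0,0],"gripper": 0.3},{"xyz": [0,0,0],"turn": [0,0,0],"gripper": -1},{"xyz": [0,0,0],"turn": [0,0,0],"gripper": -1},{"xyz": [0,0,0],"turn": [0,0,0],"gripper": -1},{"xyz": [0,0,0],"turn": [0,0,0],"gripper": -1},{"xyz": [0,0,0],"turn": [0,0,0],"gripper": -1},{"xyz": [0,0,0],"turn": [0,0,0],"gripper": -1}], squeeze=25)

```text
time_s: 3.62
position: [0.5104, -0.0247, 0.0363]
tool_rot: [[0.292, 0.956, 0.004], [0.956, -0.292, -0.001], [0.0, 0.004, -1.0]]
ft_force: [-0.4, 0.0, 5.3]
grip_width: 0.0453
```

Request:
step_arm(steps=[{"xyz": [0,0,-0.3],"turn": [0,0,0],"gripper": -1},{"xyz": [0,0,-0.7],"turn": [0,0,0],"gripper": -1},{"xyz": [0,0,-0.75],"turn": [0,0,0],"gripper": -1},{"xyz": [0,0,-0.75],"turn": [0,0,0],"gripper": -1},{"xyz": [-0.6,0.04,0],"turn": [0,0,0],"gripper": -1},{"xyz": [-0.8,0.04,0],"turn": [0,0,0],"gripper": -1},{"xyz": [-0.8,0.04,0],"turn": [0,0,0],"gripper": -1},{"xyz": [-0.8,0.04,0],"turn": [0,0,0],"gripper": -1},{"xyz": [-0.8,0.04,0],"turn": [0,0,0],"gripper": -1},{"xyz": [-0.8,0.04,0],"turn": [0,0,0],"gripper": -1},{"xyz": [-0.8,0.04,0],"turn": [0,0,0],"gripper": -1},{"xyz": [-0.6,0.04,0],"turn": [0,0,0],"gripper": -1},{"xyz": [-0.3,0.04,0],"turn": [0,0,0],"gripper": -1},{"xyz": [0,0,0.7],"turn": [0,0,0],"gripper": -1},{"xyz": [0,0,0.8],"turn": [0,0,0],"gripper": -1},{"xyz": [0,0,0.6],"turn": [0,0,0],"gripper": -1},{"xyz": [0,0,0.3],"turn": [0,0,0],"gripper": -1},{"xyz": [0,0,0],"turn": [0,0,0],"gripper": -1},{"xyz": [0,0,0],"turn": [0,0,0],"gripper": -1}])

```text
time_s: 5.2
position: [0.4497, -0.2694, 0.0389]
tool_rot: [[0.292, 0.956, 0.0], [0.956, -0.292, -0.0], [0.0, 0.0, -1.0]]
ft_force: [-0.2, 0.2, -1.3]
grip_width: 0.0453
```

Request:
step_arm(steps=[{"xyz": [0,0,0.15],"turn": [0,0,0],"gripper": -1},{"xyz": [0,0,0.08],"turn": [0,0,0],"gripper": -1},{"xyz": [0,0,0.06],"turn": [0,0,0],"gripper": -1},{"xyz": [0,0,0],"turn": [0,0,0],"gripper": -1}])

```text
time_s: 5.53
position: [0.4493, -0.2695, 0.0267]
tool_rot: [[0.292, 0.956, 0.0], [0.956, -0.292, -0.0], [-0.0, 0.0, -1.0]]
ft_force: [-0.0, -0.4, -1.6]
grip_width: 0.0455
```

Request:
step_arm(steps=[{"xyz": [0,0,0.03],"turn": [0,0,0],"gripper": -1},{"xyz": [0,0,0],"turn": [0,0,0],"gripper": -0.3},{"xyz": [0,0,0],"turn": [0,0,0],"gripper": 0.4},{"xyz": [0,0,0],"turn": [0,0,0],"gripper": 0.6},{"xyz": [0,0,0],"turn": [0,0,0],"gripper": 0.6},{"xyz": [0,0,0],"turn": [0,0,0],"gripper": 0.6},{"xyz": [0,0,-0.5],"turn": [0,0,0],"gripper": 0.6},{"xyz": [0,0,-0.8],"turn": [0,0,0],"gripper": 0.6},{"xyz": [0,0,-0.9],"turn": [0,0,0],"gripper": 0.6},{"xyz": [0,0,-0.9],"turn": [0,0,0],"gripper": -0.29},{"xyz": [0.56,0.625,0],"turn": [0,0,0],"gripper": -0.29},{"xyz": [0.56,0.625,0],"turn": [0,0,0],"gripper": -0.29},{"xyz": [0.56,0.625,0],"turn": [0,0,0],"gripper": -0.29},{"xyz": [0.56,0.625,0],"turn": [0,0,0],"gripper": -0.29},{"xyz": [0.56,0.625,0],"turn": [0,0,0],"gripper": -0.29},{"xyz": [0.56,0.625,0],"turn": [0,0,0],"gripper": -0.29}])

```text
time_s: 6.87
position: [0.6334, -0.1839, 0.1494]
tool_rot: [[0.292, 0.956, -0.0], [0.956, -0.292, 0.0], [-0.0, -0.0, -1.0]]
ft_force: [0.1, 0.2, -0.7]
grip_width: 0.0301
```

Request:
step_arm(steps=[{"xyz": [0,0,0],"turn": [0,0,1],"gripper": -0.29},{"xyz": [0,0,0],"turn": [0,0,1],"gripper": -0.29},{"xyz": [0,0,0],"turn": [0,0,1],"gripper": -0.29},{"xyz": [0,0,0],"turn": [0,0,1],"gripper": -0.29},{"xyz": [0,0,0],"turn": [0,0,1],"gripper": -0.29},{"xyz": [0,0,0],"turn": [0,0,1],"gripper": -0.29},{"xyz": [0,0,0],"turn": [0,0,1],"gripper": -0.29},{"xyz": [0,0,0],"turn": [0,0,1],"gripper": -0.29},{"xyz": [0,0,0],"turn": [0,0,1],"gripper": -0.29},{"xyz": [0,0,0],"turn": [0,0,1],"gripper": -0.29},{"xyz": [0,0,0],"turn": [0,0,1],"gripper": -0.29},{"xyz": [0,0,0],"turn": [0,0,1],"gripper": -0.29},{"xyz": [0,0,0],"turn": [0,0,1],"gripper": -0.29},{"xyz": [0,0,0],"turn": [0,0,1],"gripper": -0.29},{"xyz": [0,0,0],"turn": [0,0,1],"gripper": -0.29},{"xyz": [0,0,0],"turn": [0,0,1],"gripper": -0.29},{"xyz": [0,0,0],"turn": [0,0,1],"gripper": -0.29},{"xyz": [0,0,0],"turn": [0,0,1],"gripper": -0.29},{"xyz": [0,0,0],"turn": [0,0,0.4],"gripper": -0.29}])

```text
time_s: 8.45
position: [0.632, -0.1849, 0.1493]
tool_rot: [[0.98, -0.201, -0.0], [-0.201, -0.98, 0.0], [-0.0, -0.0, -1.0]]
ft_force: [0.1, 0.6, 0.4]
grip_width: 0.0305
```

```bash
python3 - <<'E'
from h import *
o=env.observe(); print(o['time_s'],o['position'],o['tool_rot'][:,0],o['grip_width'],o['q'])
snap('wrist','w2'); snap('top','t2')
p,c=cloud('w2')
m=(c[...,2]>.037)&(c[...,2]<.058)&(c[...,0]>.58)&(c[...,0]<.72)&(c[...,1]>-.16)&(c[...,1]<.05)
m=cv2.morphologyEx(m.astype(np.uint8),cv2.MORPH_OPEN,np.ones((5,5)))
n,l,s,_=cv2.connectedComponentsWithStats(m)
for i in range(1,n):
    if s[i,4]<300: continue
    q=c[l==i]; r=cv2.minAreaRect(q[:,:2].astype(np.float32)); print(s[i],np.median(q[:,2]),r,np.round(cv2.boxPoints(r),4).tolist())
p,c=cloud('t2'); m=(c[...,2]>.02)&(c[...,2]<.04)&(c[...,0]>.36)&(c[...,0]<.55)&(c[...,1]>-.33)&(c[...,1]<-.2)
print('pad',m.sum(),c[m].mean(0))
E
```

```text
8.45 [ 0.63200053 -0.1848742   0.14925405] [ 9.79647735e-01 -2.00723891e-01 -4.84987847e-04] 0.030504357574178652 [-2.65852533e+01  3.71724129e+01  6.42297791e+01  2.73819467e-03
  7.86272964e+01 -1.50064967e+01]
[  219     0   116   134 13337] 0.04377198547135308 ((0.6481515169143677, -0.09632030874490738), (0.07596258074045181, 0.06632895767688751), 79.0898208618164) [[0.6083999872207642, -0.12729999423027039], [0.6735000014305115, -0.13989999890327454], [0.6879000067710876, -0.06530000269412994], [0.6227999925613403, -0.05270000174641609]]
pad 625 [ 0.44596764 -0.27025935  0.03227741]
```

View pics/w2.png

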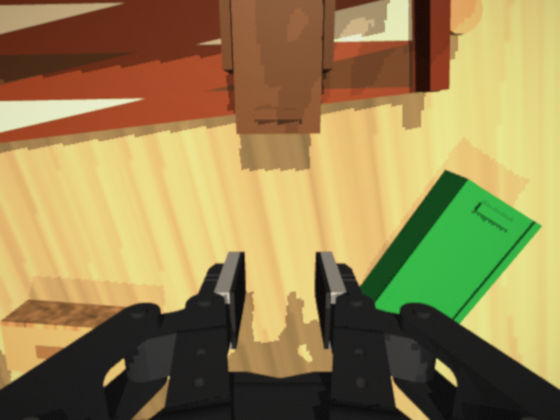

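The wrist view shows the pad lying flat on the bench (lower left) and the cover end centred ahead of the fingers at (278,132). The green block is to the right, so I'm checking its clearance.

```bash
python3 - <<'E'
from h import *
p,c=cloud('w2'); o=env.observe(); R=o['tool_rot']; t=o['position']
m=(p[...,1]>1.5*p[...,0].astype(float))&(p[...,1]>40)&(c[...,2]<.05)
q=(c[m]-t)@R; print(m.sum(),q.min(0),q.max(0)); k=np.argmin(q[:,0]); print(q[k],c[m][k])
r=q[(abs(q[:,1])<25e-3)]; print(r[:,0].min() if len(r) else None)
E
```

```text
14516 [ 0.06682203 -0.02020691  0.11014999] [0.18303962 0.0909213  0.1482514 ]
[0.06682203 0.07905015 0.14540767] [ 0.6819091  -0.27554727  0.00388074]
0.09917874327660188
```

Request:
step_arm(steps=[{"xyz": [0,0,0.8],"turn": [0,0,0],"gripper": -0.29},{"xyz": [0,0,0.9],"turn": [0,0,0],"gripper": -0.29},{"xyz": [0,0,0.7],"turn": [0,0,0],"gripper": -0.29},{"xyz": [0,0,0.4],"turn": [0,0,0],"gripper": -0.29},{"xyz": [0,-0.4,0],"turn": [0,0,0],"gripper": -0.29},{"xyz": [0,-0.4,0],"turn": [0,0,0],"gripper": -0.29},{"xyz": [0,-0.15,0],"turn": [0,0,0],"gripper": -0.29},{"xyz": [0,-0.1,0],"turn": [0,0,0],"gripper": -0.29},{"xyz": [0,-0.1,0],"turn": [0,0,0],"gripper": -0.29},{"xyz": [0,-0.1,0],"turn": [0,0,0],"gripper": -0.29},{"xyz": [0,-0.1,0],"turn": [0,0,0],"gripper": -0.29},{"xyz": [0,-0.1,0],"turn": [0,0,0],"gripper": -0.29},{"xyz": [0,-0.1,0],"turn": [0,0,0],"gripper": -0.29},{"xyz": [0,0,0],"turn": [0,0,0],"gripper": -0.29}])

```text
time_s: 9.72
position: [0.6444, -0.1235, 0.0376]
tool_rot: [[0.981, -0.196, 0.0], [-0.196, -0.981, 0.0], [0.0, -0.0, -1.0]]
ft_force: [-0.4, -0.6, 0.2]
grip_width: 0.0303
```

```bash
python3 - <<'E'
from h import *
o=env.observe(); print(o['time_s'],o['position'],o['ft_force'])
snap('wrist','w3')
E
```

```text
9.7167 [ 0.64439484 -0.12347525  0.037577  ] [-0.40652311 -0.60783752  0.24182764]
```

View pics/w3.png

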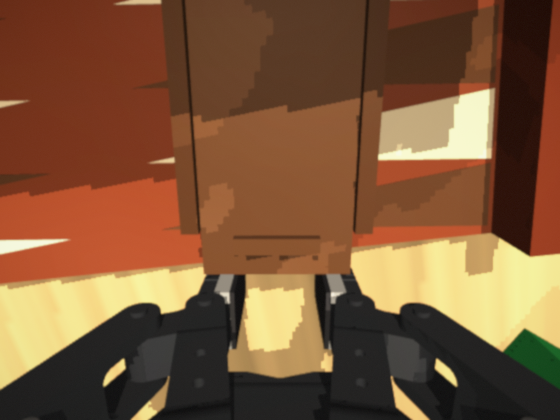

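The fingers touch the cover end at about (225–340,275), and the cover stands out about 13 mm beyond the box end at (190,235). Next I'll push it shut and carry on with the box, turning gradually to the board's yaw.

Request:
step_arm(steps=[{"xyz": [0,-0.07,0],"turn": [0,0,0],"gripper": -0.29},{"xyz": [0,-0.07,0],"turn": [0,0,0],"gripper": -0.29},{"xyz": [0,-0.07,0],"turn": [0,0,0],"gripper": -0.29},{"xyz": [0,-0.07,0],"turn": [0,0,0],"gripper": -0.29},{"xyz": [0,-0.06,0],"turn": [0,0,0],"gripper": -0.29},{"xyz": [0,-0.06,0],"turn": [0,0,0],"gripper": -0.29},{"xyz": [0,-0.06,0],"turn": [0,0,0],"gripper": -0.29},{"xyz": [0,-0.06,0],"turn": [0,0,-0.14],"gripper": -0.29},{"xyz": [0,-0.06,0],"turn": [0,0,-0.14],"gripper": -0.29},{"xyz": [0,-0.06,0],"turn": [0,0,-0.14],"gripper": -0.29},{"xyz": [0,-0.06,0],"turn": [0,0,-0.14],"gripper": -0.29},{"xyz": [0,-0.06,0],"turn": [0,0,-0.14],"gripper": -0.29},{"xyz": [0,-0.06,0],"turn": [0,0,-0.14],"gripper": -0.29},{"xyz": [0,-0.06,0],"turn": [0,0,-0.14],"gripper": -0.29},{"xyz": [0,-0.06,0],"turn": [0,0,-0.14],"gripper": -0.29},{"xyz": [0,-0.06,0],"turn": [0,0,-0.14],"gripper": -0.29},{"xyz": [0,-0.06,0],"turn": [0,0,-0.1],"gripper": -0.29}])

```text
time_s: 11.18
position: [0.6514, -0.0821, 0.0375]
tool_rot: [[0.996, -0.088, -0.0], [-0.088, -0.996, -0.0], [-0.0, 0.0, -1.0]]
ft_force: [0.3, -0.9, -1.4]
grip_width: 0.0306
```

```bash
cat > st.py <<'E'
from h import *
o=env.observe(); t=o['position']; b=np.array([.0811,.9967])
print(o['time_s'],t,o['tool_rot'][:,0],'F',o['ft_force'],'T',o['wrist_torque'],'board y',(t[:2]-[.583,-.0175])@b)
E
python3 - <<'E'
from st import *
snap('wrist','w4')
E
```

```text
11.1833 [ 0.65142845 -0.08211231  0.03749569] [ 9.96122947e-01 -8.79719515e-02 -1.01686943e-04] F [ 0.30542975 -0.88029473 -1.36836582] T [-0.16304173 -0.00201562  0.0165895 ] board y -0.05884954538918096
```

View pics/w4.png

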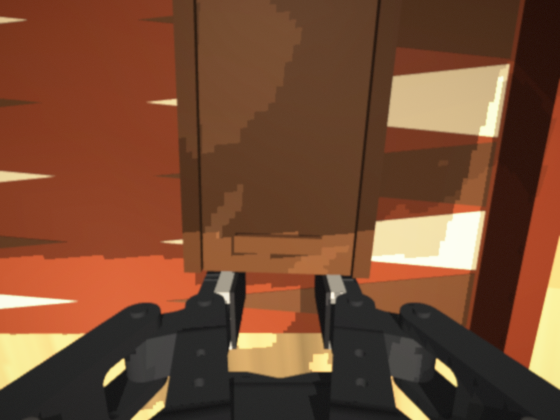

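The cover is now flush with the box end, and the end edge lies square across the fingers at row 272. I'll push on slowly to the rail.

Request:
step_arm(steps=[{"xyz": [0,-0.05,0],"turn": [0,0,0],"gripper": -0.29},{"xyz": [0,-0.05,0],"turn": [0,0,0],"gripper": -0.29},{"xyz": [0,-0.05,0],"turn": [0,0,0],"gripper": -0.29},{"xyz": [0,-0.05,0],"turn": [0,0,0],"gripper": -0.29},{"xyz": [0,-0.03,0],"turn": [0,0,0],"gripper": -0.29},{"xyz": [0,0,0],"turn": [0,0,0],"gripper": -0.29}])

```text
time_s: 11.73
position: [0.6523, -0.0728, 0.0376]
tool_rot: [[0.996, -0.089, -0.0], [-0.089, -0.996, 0.0], [-0.0, -0.0, -1.0]]
ft_force: [-0.5, 0.2, 0.1]
grip_width: 0.0302
```

Request:
step_arm(steps=[{"xyz": [0,-0.03,0],"turn": [0,0,0],"gripper": -0.29},{"xyz": [0,-0.03,0],"turn": [0,0,0],"gripper": -0.29},{"xyz": [0,0,0],"turn": [0,0,0],"gripper": -0.29}])

```text
time_s: 11.98
position: [0.6525, -0.0707, 0.0376]
tool_rot: [[0.996, -0.089, 0.0], [-0.089, -0.996, 0.0], [0.0, -0.0, -1.0]]
ft_force: [-0.5, -0.7, 0.7]
grip_width: 0.0305
```

```bash
python3 st.py
```

```text
11.9833 [ 0.65246523 -0.07065454  0.03755796] [ 9.96027302e-01 -8.90483779e-02  4.92220525e-06] F [-0.46601121 -0.72635157  0.7208982 ] T [ 0.0133734  -0.01136777 -0.03940929] board y -0.04734550262809732
```

Request:
step_arm(steps=[{"xyz": [0,-0.025,0],"turn": [0,0,0],"gripper": -0.29},{"xyz": [0,-0.025,0],"turn": [0,0,0],"gripper": -0.29},{"xyz": [0,0,0],"turn": [0,0,0],"gripper": -0.29}])

```text
time_s: 12.23
position: [0.6526, -0.0687, 0.0376]
tool_rot: [[0.996, -0.089, 0.0], [-0.089, -0.996, 0.0], [0.0, -0.0, -1.0]]
ft_force: [0.7, 0.6, 0.4]
grip_width: 0.0301
```

Request:
step_arm(steps=[{"xyz": [0,-0.025,0],"turn": [0,0,0],"gripper": -0.29},{"xyz": [0,0,0],"turn": [0,0,0],"gripper": -0.29}])

```text
time_s: 12.4
position: [0.6527, -0.0677, 0.0375]
tool_rot: [[0.996, -0.089, 0.0], [-0.089, -0.996, -0.0], [0.0, 0.0, -1.0]]
ft_force: [0.2, 0.3, 0.3]
grip_width: 0.0307
```

```bash
python3 - <<'E'
from st import *
snap('top','t3'); p,c=cloud('t3')
m=(c[...,2]>.036)&(c[...,2]<.060)
a=cv2.imread('pics/t3.png')[125:275,215:335]; cv2.imwrite('pics/t3c.png',cv2.convertScaleAbs(cv2.resize(a,None,fx=4,fy=4,interpolation=cv2.INTER_CUBIC),alpha=1.8))
E
```

```text
12.4 [ 0.65274365 -0.06771739  0.03752533] [ 9.96024738e-01 -8.90770516e-02  2.14488638e-05] F [0.24031567 0.30322557 0.25986846] T [-0.06821937  0.07879806 -0.0455298 ] board y -0.04439546386314596
```

View pics/t3c.png

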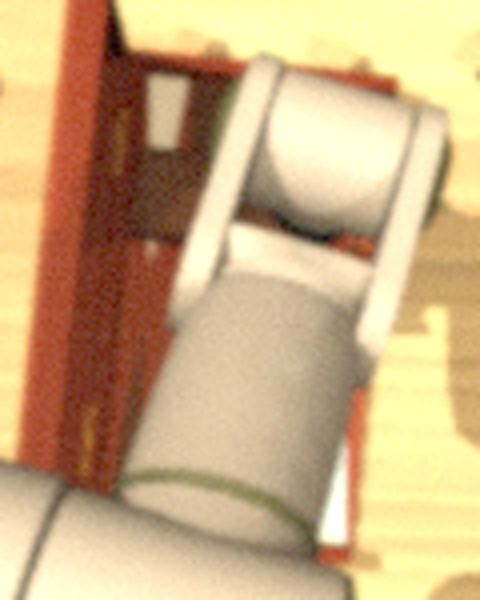

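The arm hides the box, so this view only shows the far end close to the rail. I'll carry on in millimetre steps by force.

Request:
step_arm(steps=[{"xyz": [0,-0.025,0],"turn": [0,0,0],"gripper": -0.29},{"xyz": [0,0,0],"turn": [0,0,0],"gripper": -0.29}])

```text
time_s: 12.62
position: [0.6528, -0.0667, 0.0375]
tool_rot: [[0.996, -0.089, 0.0], [-0.089, -0.996, 0.0], [0.0, -0.0, -1.0]]
ft_force: [-0.0, -0.9, 0.0]
grip_width: 0.0303
```

Request:
step_arm(steps=[{"xyz": [0,-0.025,0],"turn": [0,0,0],"gripper": -0.29},{"xyz": [0,0,0],"turn": [0,0,0],"gripper": -0.29}])

```text
time_s: 12.78
position: [0.6529, -0.0658, 0.0375]
tool_rot: [[0.996, -0.089, 0.0], [-0.089, -0.996, -0.0], [0.0, 0.0, -1.0]]
ft_force: [-0.7, -1.1, 0.4]
grip_width: 0.0302
```

Request:
step_arm(steps=[{"xyz": [0,-0.02,0],"turn": [0,0,0],"gripper": -0.29},{"xyz": [0,0,0],"turn": [0,0,0],"gripper": -0.29}])

```text
time_s: 12.95
position: [0.653, -0.0649, 0.0376]
tool_rot: [[0.996, -0.089, 0.0], [-0.089, -0.996, 0.0], [0.0, -0.0, -1.0]]
ft_force: [-0.7, -2.0, 0.3]
grip_width: 0.0305
```

Request:
step_arm(steps=[{"xyz": [0,-0.015,0],"turn": [0,0,0],"gripper": -0.29},{"xyz": [0,0,0],"turn": [0,0,0],"gripper": -0.29}])

```text
time_s: 13.12
position: [0.653, -0.0644, 0.0375]
tool_rot: [[0.996, -0.089, 0.0], [-0.089, -0.996, 0.0], [0.0, -0.0, -1.0]]
ft_force: [-0.1, -0.7, 1.2]
grip_width: 0.0302
```

Request:
step_arm(steps=[{"xyz": [0,-0.015,0],"turn": [0,0,0],"gripper": -0.29},{"xyz": [0,0,0],"turn": [0,0,0],"gripper": -0.29}])

```text
time_s: 13.28
position: [0.6531, -0.0638, 0.0375]
tool_rot: [[0.996, -0.089, 0.0], [-0.089, -0.996, -0.0], [0.0, 0.0, -1.0]]
ft_force: [0.2, -1.1, 0.5]
grip_width: 0.0305
```

Request:
step_arm(steps=[{"xyz": [0,-0.01,0],"turn": [0,0,0],"gripper": -0.29},{"xyz": [0,0,0],"turn": [0,0,0],"gripper": -0.29}])

```text
time_s: 13.45
position: [0.6531, -0.0634, 0.0375]
tool_rot: [[0.996, -0.089, 0.0], [-0.089, -0.996, -0.0], [0.0, 0.0, -1.0]]
ft_force: [0.1, -1.4, 0.7]
grip_width: 0.0304
```

```bash
python3 - <<'E'
from h import *
snap('wrist','w5'); o=env.observe(); R=o['tool_rot']; t=o['position']
p,c=cloud('w5'); q=(c-t)@R
m=(c[...,2]>.037)&(c[...,2]<.056)&(abs(q[...,0])<.012)&(q[...,1]<0)
print('box -y end at tool y',np.nanmax(q[m][:,1]), np.sort(q[m][:,1])[-5:], 'front max dist', q[m][:,1].min())
for x0 in (-.028,-.02,.02,.028):
    m=(c[...,2]>.037)&(c[...,2]<.056)&(abs(q[...,0]-x0)<.003); print(x0,np.sort(q[m][:,1])[-3:])
# profile along column u=280 upward
for v in range(0,60,6): print(v,np.round(c[v,290],3),np.round(q[v,290],3),p[v,290])
E
```

```text
box -y end at tool y -0.010274960123388714 [-0.0104692  -0.01044147 -0.0104015  -0.01029939 -0.01027496] front max dist -0.09973566235936561
-0.028 [-0.00625031 -0.0062295  -0.00621277]
-0.02 [0.00981379 0.01029246 0.01056978]
0.02 [-0.00641424  0.01057218  0.01095226]
0.028 [-0.00620078 -0.00610385 -0.00592362]
0 [0.665 0.035 0.045] [ 0.003 -0.099 -0.007] [105  70  47]
6 [0.665 0.034 0.043] [ 0.003 -0.098 -0.006] [106  70  47]
12 [0.664 0.032 0.044] [ 0.003 -0.096 -0.007] [106  71  48]
18 [0.664 0.03  0.044] [ 0.003 -0.094 -0.007] [107  72  48]
24 [0.664 0.029 0.044] [ 0.003 -0.093 -0.007] [128  86  56]
30 [0.664 0.027 0.044] [ 0.003 -0.091 -0.006] [127  83  53]
36 [0.664 0.026 0.043] [ 0.003 -0.09  -0.006] [126  84  54]
42 [0.664 0.024 0.044] [ 0.003 -0.088 -0.006] [127  84  55]
48 [0.664 0.023 0.042] [ 0.003 -0.087 -0.005] [127  84  54]
54 [0.664 0.021 0.043] [ 0.003 -0.085 -0.006] [125  81  52]
```

Request:
step_arm(steps=[{"xyz": [0,-0.025,0],"turn": [0,0,0],"gripper": -0.29},{"xyz": [0,0,0],"turn": [0,0,0],"gripper": -0.29}])

```text
time_s: 13.67
position: [0.6534, -0.0633, 0.0376]
tool_rot: [[0.996, -0.089, 0.0], [-0.089, -0.996, -0.002], [0.001, 0.002, -1.0]]
ft_force: [0.5, -5.8, -1.0]
grip_width: 0.0301
```

Request:
step_arm(steps=[{"xyz": [0,-0.025,0],"turn": [0,0,0],"gripper": -0.29},{"xyz": [0,0,0],"turn": [0,0,0],"gripper": -0.29}])

```text
time_s: 13.83
position: [0.6535, -0.0632, 0.0376]
tool_rot: [[0.996, -0.089, 0.0], [-0.089, -0.996, -0.003], [0.001, 0.003, -1.0]]
ft_force: [-0.7, -9.9, -0.9]
grip_width: 0.03
```

Request:
step_arm(steps=[{"xyz": [0,-0.02,0],"turn": [0,0,0],"gripper": -0.29},{"xyz": [0,0,0],"turn": [0,0,0],"gripper": -0.29}])

```text
time_s: 14.0
position: [0.6535, -0.0632, 0.0377]
tool_rot: [[0.996, -0.089, 0.0], [-0.089, -0.996, -0.004], [0.001, 0.004, -1.0]]
ft_force: [-0.7, -13.0, 0.1]
grip_width: 0.0306
```

The box is firmly against the rail: force rises to 13 N with no more travel. I'll back off, rise and check it.

Request:
step_arm(steps=[{"xyz": [0,0.1,0],"turn": [0,0,0],"gripper": -0.29},{"xyz": [0,0.4,0],"turn": [0,0,0],"gripper": -0.29},{"xyz": [0,0.6,0],"turn": [0,0,0],"gripper": -0.29},{"xyz": [0,0.6,0],"turn": [0,0,0],"gripper": -0.29},{"xyz": [0,0,-0.9],"turn": [0,0,0],"gripper": -0.29},{"xyz": [0,0,-1],"turn": [0,0,0],"gripper": -0.29},{"xyz": [0,0,-1],"turn": [0,0,0],"gripper": -0.29},{"xyz": [0,0,-1],"turn": [0,0,0],"gripper": -1},{"xyz": [0,0,-1],"turn": [0,0,0],"gripper": -1},{"xyz": [0,0,-1],"turn": [0,0,0],"gripper": -1},{"xyz": [0,0,-1],"turn": [0,0,0],"gripper": -1},{"xyz": [0,0,-0.8],"turn": [0,0,0],"gripper": -1},{"xyz": [0,0,0],"turn": [0,0,0],"gripper": -1},{"xyz": [0,0,0],"turn": [0,0,0],"gripper": -1}])

```text
time_s: 15.17
position: [0.6474, -0.129, 0.3472]
tool_rot: [[0.996, -0.089, 0.003], [-0.089, -0.996, -0.001], [0.003, 0.001, -1.0]]
ft_force: [0.1, 0.5, -0.4]
grip_width: -0.0001
```

```bash
python3 - <<'E'
from st import *
snap('wrist','w6'); p,c=cloud('w6')
m=(c[...,2]>.037)&(c[...,2]<.058)&(c[...,0]>.58)&(c[...,0]<.74)&(c[...,1]>-.16)&(c[...,1]<.05)
m=cv2.morphologyEx(m.astype(np.uint8),cv2.MORPH_OPEN,np.ones((3,3)))
n,l,s,_=cv2.connectedComponentsWithStats(m)
for i in range(1,n):
    if s[i,4]<300: continue
    q=c[l==i]; r=cv2.minAreaRect(q[:,:2].astype(np.float32)); print(s[i],np.median(q[:,2]),r,np.round(cv2.boxPoints(r),4).tolist())
E
```

```text
15.1667 [ 0.64735719 -0.12898008  0.34716228] [ 0.99602211 -0.08903811  0.00348968] F [ 0.13298987  0.48632182 -0.36407221] T [ 0.01147134 -0.02336002 -0.0828163 ] board y -0.10589283094280517
[ 247    0   62   97 5772] 0.041936627732233084 ((0.6555593609809875, -0.0018766969442367554), (0.09853341430425644, 0.06614366918802261), 85.12745666503906) [[0.618399977684021, -0.04820000007748604], [0.6843000054359436, -0.05380000174045563], [0.6927000284194946, 0.04439999908208847], [0.626800000667572, 0.05000000074505806]]
```

View pics/w6.png

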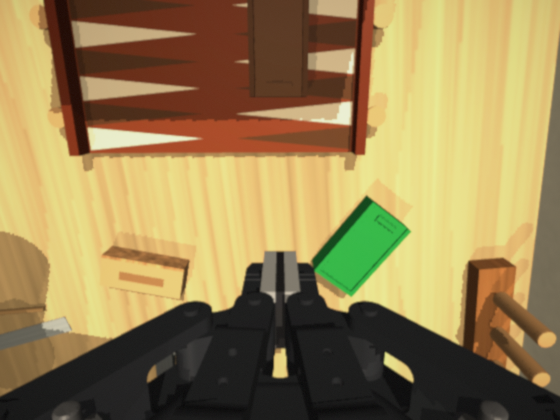

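The box is square to the tray (yaw -4.9°), with the cover flush and its rect ending at y≈-0.051. The pad lies flat on the bench at (145,272). Next, closed fingers go over to behind the leaf.

Request:
step_arm(steps=[{"xyz": [-0.235,-0.5,0],"turn": [0,0,0],"gripper": -1},{"xyz": [-0.235,-0.877,0],"turn": [0,0,0],"gripper": -1},{"xyz": [-0.235,-0.877,0],"turn": [0,0,0],"gripper": -1},{"xyz": [-0.235,-0.877,0],"turn": [0,0,0],"gripper": -1},{"xyz": [-0.235,-0.877,0],"turn": [0,0,0],"gripper": -1},{"xyz": [-0.235,-0.877,0],"turn": [0,0,0],"gripper": -1},{"xyz": [-0.235,-0.877,0],"turn": [0,0,0],"gripper": -1},{"xyz": [-0.235,-0.877,0],"turn": [0,0,0],"gripper": -1},{"xyz": [0,-0.38,0],"turn": [0,0,0],"gripper": -1},{"xyz": [0,0,0],"turn": [0,0,0],"gripper": -1},{"xyz": [0,0,0],"turn": [0,0,0],"gripper": -1}])

```text
time_s: 16.13
position: [0.5974, 0.158, 0.344]
tool_rot: [[0.996, -0.088, -0.003], [-0.088, -0.996, -0.0], [-0.003, 0.001, -1.0]]
ft_force: [0.0, -0.1, 0.3]
grip_width: -0.0001
```

```bash
python3 - <<'E'
from st import *
snap('wrist','w7'); p,c=cloud('w7'); R=o['tool_rot']
bx=np.array([.9965,-.084]);by=np.array([.084,.9965]); O=np.array([.583,-.014])
B=np.stack([(c[...,:2]-O)@bx,(c[...,:2]-O)@by,c[...,2]],-1)
print('TCP board',(t[:2]-O)@bx,(t[:2]-O)@by)
m=(B[...,2]>.225)&(B[...,2]<.25)&(abs(B[...,0])<.2)&(abs(B[...,1]-.11)<.06)
q=B[m]; print(m.sum(),q.min(0),q.max(0),np.percentile(q[:,1],[2,98]))
for x in(-.08,.0,.08):
    k=q[abs(q[:,0]-x)<.02]; print(x,len(k), np.percentile(k[:,1],[2,50,98]) if len(k) else '')
f=B[(abs(B[...,0])<.12)&(B[...,2]>.07)&(B[...,2]<.22)&(B[...,1]>.09)&(B[...,1]<.16)]
print('outer face pts',len(f)); 
if len(f)>50: print(np.polyfit(f[:,2],f[:,1],1))
E
```

```text
16.1333 [0.5973985  0.15796786 0.34396885] [ 0.99611755 -0.08799199 -0.00269097] F [ 0.04362368 -0.0734691   0.32442062] T [0.01820779 0.02629624 0.03843237] board y 0.1760565376468366
TCP board -9.719694536971211e-05 0.17257544971929648
15681 [-0.18209161  0.09702324  0.22500531] [0.17969115 0.12524333 0.2380054 ] [0.09882553 0.12443838]
-0.08 1984 [0.0992574  0.11507727 0.12449997]
0.0 0 
0.08 2026 [0.09868436 0.11449948 0.12409244]
outer face pts 14623
[-0.01129345  0.12687625]
```

View pics/w7.png

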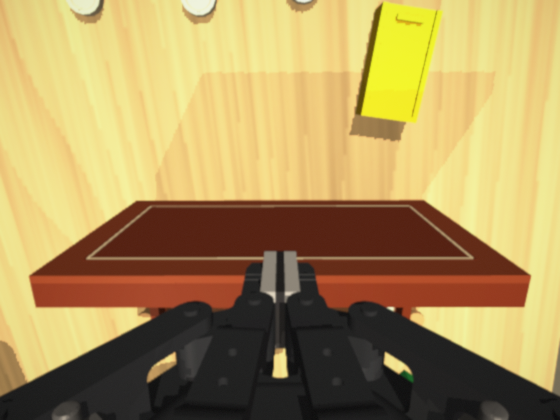

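The wrist view shows the leaf's top edge at (280,290) and its outer face, plane at board y≈125 mm. The yellow box and checkers are well clear. Working out the arc steps.

```bash
python3 - <<'E'
import numpy as np
s=.165
P=lambda th:np.array([.1-s*np.cos(th)+.026*np.sin(th), .036+s*np.sin(th)+.026*np.cos(th)])
print(P(1.56),P(0))
v=[.2]*1
def seg(a,b,n):
    th=np.linspace(a,b,n+1)
    for i in range(n):
        d=P(th[i+1])-P(th[i]); print(f"{th[i+1]:.3f}",[0,round(-d[0]/.04,3),round(-d[1]/.04,3)])
    print('--',P(b))
seg(1.56,1.5,3); seg(1.5,.6,17); seg(.6,.2,14); seg(.2,.05,11)
E
```

```text
[0.12421713 0.20127108] [-0.065  0.062]
1.540 [0, np.float64(0.083), np.float64(-0.011)]
1.520 [0, np.float64(0.083), np.float64(-0.01)]
1.500 [0, np.float64(0.083), np.float64(-0.008)]
-- [0.11426323 0.20242584]
1.447 [0, np.float64(0.221), np.float64(-0.013)]
1.394 [0, np.float64(0.221), np.float64(-0.001)]
1.341 [0, np.float64(0.221), np.float64(0.01)]
1.288 [0, np.float64(0.22), np.float64(0.022)]
1.235 [0, np.float64(0.218), np.float64(0.034)]
1.182 [0, np.float64(0.216), np.float64(0.045)]
1.129 [0, np.float64(0.214), np.float64(0.057)]
1.076 [0, np.float64(0.21), np.float64(0.068)]
1.024 [0, np.float64(0.207), np.float64(0.079)]
0.971 [0, np.float64(0.202), np.float64(0.09)]
0.918 [0, np.float64(0.197), np.float64(0.1)]
0.865 [0, np.float64(0.191), np.float64(0.11)]
0.812 [0, np.float64(0.185), np.float64(0.12)]
0.759 [0, np.float64(0.179), np.float64(0.13)]
0.706 [0, np.float64(0.172), np.float64(0.139)]
0.653 [0, np.float64(0.164), np.float64(0.148)]
0.600 [0, np.float64(0.156), np.float64(0.157)]
-- [-0.02149967  0.15062473]
0.571 [0, np.float64(0.081), np.float64(0.088)]
0
[... 503 characters left out ...]
 np.float64(0.109)]
0.229 [0, np.float64(0.046), np.float64(0.11)]
0.200 [0, np.float64(0.043), np.float64(0.111)]
-- [-0.05654558  0.09426217]
0.186 [0, np.float64(0.019), np.float64(0.054)]
0.173 [0, np.float64(0.019), np.float64(0.054)]
0.159 [0, np.float64(0.018), np.float64(0.054)]
0.145 [0, np.float64(0.017), np.float64(0.054)]
0.132 [0, np.float64(0.017), np.float64(0.054)]
0.118 [0, np.float64(0.016), np.float64(0.055)]
0.105 [0, np.float64(0.015), np.float64(0.055)]
0.091 [0, np.float64(0.014), np.float64(0.055)]
0.077 [0, np.float64(0.014), np.float64(0.055)]
0.064 [0, np.float64(0.013), np.float64(0.055)]
0.050 [0, np.float64(0.012), np.float64(0.056)]
-- [-0.06349433  0.07021407]
```

Request:
step_arm(steps=[{"xyz": [0,0,0.8],"turn": [0,0,0],"gripper": -1},{"xyz": [0,0,1],"turn": [0,0,0],"gripper": -1},{"xyz": [0,0,0.8],"turn": [0,0,0],"gripper": -1},{"xyz": [0,0,0.5],"turn": [0,0,0],"gripper": -1},{"xyz": [0,0.3,0],"turn": [0,0,0],"gripper": -1},{"xyz": [0,0.3,0],"turn": [0,0,0],"gripper": -1},{"xyz": [0,0.15,0],"turn": [0,0,0],"gripper": -1},{"xyz": [0,0.1,0],"turn": [0,0,0],"gripper": -1},{"xyz": [0,0,0],"turn": [0,0,0],"gripper": -1}])

```text
time_s: 16.93
position: [0.5949, 0.1226, 0.2232]
tool_rot: [[0.996, -0.091, 0.003], [-0.091, -0.996, -0.0], [0.003, -0.0, -1.0]]
ft_force: [-0.5, 1.3, -0.2]
grip_width: -0.0
```

Request:
step_arm(steps=[{"xyz": [0,0.08,-0.01],"turn": [0,0,0],"gripper": -1},{"xyz": [0,0.1,-0.01],"turn": [0,0,0],"gripper": -1},{"xyz": [0,0.1,-0.01],"turn": [0,0,0],"gripper": -1},{"xyz": [0,0,0],"turn": [0,0,0],"gripper": -1}])

```text
time_s: 17.27
position: [0.5936, 0.1128, 0.2235]
tool_rot: [[0.996, -0.089, 0.002], [-0.089, -0.996, 0.0], [0.002, -0.0, -1.0]]
ft_force: [0.1, 1.5, 1.7]
grip_width: -0.0001
```

Request:
step_arm(steps=[{"xyz": [0,0.15,-0.01],"turn": [0,0,0],"gripper": -1},{"xyz": [0,0.22,0],"turn": [0,0,0],"gripper": -1},{"xyz": [0,0.22,0.01],"turn": [0,0,0],"gripper": -1},{"xyz": [0,0.22,0.02],"turn": [0,0,0],"gripper": -1},{"xyz": [0,0.22,0.035],"turn": [0,0,0],"gripper": -1},{"xyz": [0,0.215,0.045],"turn": [0,0,0],"gripper": -1},{"xyz": [0,0.215,0.055],"turn": [0,0,0],"gripper": -1},{"xyz": [0,0.1,0.03],"turn": [0,0,0],"gripper": -1}])

```text
time_s: 17.93
position: [0.5877, 0.0493, 0.2149]
tool_rot: [[0.996, -0.09, -0.001], [-0.09, -0.996, -0.0], [-0.001, 0.001, -1.0]]
ft_force: [-0.0, 1.6, 3.3]
grip_width: -0.0001
```

```bash
cat > lf.py <<'E'
from st import *
bx=np.array([.9965,-.084]);by=np.array([.084,.9965]); O=np.array([.583,-.014])
y=(t[:2]-O)@by-.011-.1; z=t[2]-.019-.036
r=np.hypot(y,z); print('corner',y+.1,z+.036,'s',np.sqrt(max(r*r-.026**2,0)),'theta',np.arctan2(z,-y)-np.arctan2(.026,np.sqrt(r*r-.026**2)))
E
python3 lf.py
```

```text
17.9333 [0.58765802 0.04927064 0.21485512] [ 9.95928117e-01 -9.01486336e-02 -6.39407841e-04] F [-0.04887578  1.62923925  3.33273419] T [ 0.34804155 -0.07277009  0.06740683] board y 0.06692806293150683
corner 0.05244046705668408 0.19585511973971662 s 0.16474091319640513 theta 1.1250870970963978
```

Request:
step_arm(steps=[{"xyz": [0,0.21,0.07],"turn": [0,0,0],"gripper": -1},{"xyz": [0,0.207,0.08],"turn": [0,0,0],"gripper": -1},{"xyz": [0,0.202,0.09],"turn": [0,0,0],"gripper": -1},{"xyz": [0,0.197,0.1],"turn": [0,0,0],"gripper": -1},{"xyz": [0,0.19,0.11],"turn": [0,0,0],"gripper": -1},{"xyz": [0,0.185,0.12],"turn": [0,0,0],"gripper": -1},{"xyz": [0,0.18,0.13],"turn": [0,0,0],"gripper": -1},{"xyz": [0,0.17,0.14],"turn": [0,0,0],"gripper": -1},{"xyz": [0,0.165,0.15],"turn": [0,0,0],"gripper": -1},{"xyz": [0,0.155,0.155],"turn": [0,0,0],"gripper": -1},{"xyz": [0,0.08,0.09],"turn": [0,0,0],"gripper": -1},{"xyz": [0,0.08,0.09],"turn": [0,0,0],"gripper": -1}])

```text
time_s: 18.93
position: [0.5804, -0.0302, 0.1616]
tool_rot: [[0.996, -0.089, -0.001], [-0.089, -0.996, 0.0], [-0.001, 0.0, -1.0]]
ft_force: [-0.1, 0.3, 2.8]
grip_width: 0.0001
```

```bash
python3 lf.py
```

```text
18.9333 [ 0.58038672 -0.0301781   0.16162742] [ 9.96007901e-01 -8.92599651e-02 -9.59304868e-04] F [-0.06437171  0.25344954  2.83670738] T [-0.00984426  0.08439361 -0.01945728] board y -0.012848199826127879
corner -0.027340992717654583 0.1426274170573772 s 0.16404003930335304 theta 0.5399065705294926
```

Tracking well at about 3 N. I'll ease on, slower.

Request:
step_arm(steps=[{"xyz": [0,0.075,0.092],"turn": [0,0,0],"gripper": -1},{"xyz": [0,0.072,0.095],"turn": [0,0,0],"gripper": -1},{"xyz": [0,0.07,0.097],"turn": [0,0,0],"gripper": -1},{"xyz": [0,0.067,0.1],"turn": [0,0,0],"gripper": -1},{"xyz": [0,0.064,0.1],"turn": [0,0,0],"gripper": -1},{"xyz": [0,0.06,0.1],"turn": [0,0,0],"gripper": -1},{"xyz": [0,0.058,0.104],"turn": [0,0,0],"gripper": -1},{"xyz": [0,0.055,0.106],"turn": [0,0,0],"gripper": -1},{"xyz": [0,0.052,0.107],"turn": [0,0,0],"gripper": -1},{"xyz": [0,0.05,0.109],"turn": [0,0,0],"gripper": -1},{"xyz": [0,0.045,0.11],"turn": [0,0,0],"gripper": -1},{"xyz": [0,0.03,0.08],"turn": [0,0,0],"gripper": -1},{"xyz": [0,0.02,0.055],"turn": [0,0,0],"gripper": -1}])

```text
time_s: 20.02
position: [0.578, -0.0585, 0.1116]
tool_rot: [[0.996, -0.089, -0.0], [-0.089, -0.996, 0.0], [-0.0, -0.0, -1.0]]
ft_force: [-0.0, -0.9, 0.3]
grip_width: 0.0
```

```bash
python3 lf.py
```

```text
20.0167 [ 0.57803009 -0.05849191  0.11160169] [ 9.96016333e-01 -8.91704438e-02 -3.09513696e-04] F [-0.01674499 -0.88865651  0.28648416] T [-0.11242214 -0.02842618 -0.08082197] board y -0.04125969288229547
corner -0.055753657235209 0.09260169474429873 s 0.16366720377054697 theta 0.19102435934774764
```

Request:
step_arm(steps=[{"xyz": [0,0.018,0.054],"turn": [0,0,0],"gripper": -1},{"xyz": [0,0.018,0.054],"turn": [0,0,0],"gripper": -1},{"xyz": [0,0.017,0.054],"turn": [0,0,0],"gripper": -1},{"xyz": [0,0.017,0.054],"turn": [0,0,0],"gripper": -1},{"xyz": [0,0.016,0.054],"turn": [0,0,0],"gripper": -1},{"xyz": [0,0.015,0.054],"turn": [0,0,0],"gripper": -1},{"xyz": [0,0.014,0.054],"turn": [0,0,0],"gripper": -1},{"xyz": [0,0.014,0.054],"turn": [0,0,0],"gripper": -1},{"xyz": [0,0.013,0.054],"turn": [0,0,0],"gripper": -1},{"xyz": [0,0,0],"turn": [0,0,0],"gripper": -1}])

```text
time_s: 20.85
position: [0.5774, -0.064, 0.0922]
tool_rot: [[0.996, -0.089, -0.001], [-0.089, -0.996, 0.0], [-0.001, -0.0, -1.0]]
ft_force: [0.3, -0.2, -0.5]
grip_width: 0.0
```

Request:
step_arm(steps=[{"xyz": [0,0.01,0.04],"turn": [0,0,0],"gripper": -1},{"xyz": [0,0.01,0.04],"turn": [0,0,0],"gripper": -1},{"xyz": [0,0.007,0.03],"turn": [0,0,0],"gripper": -1},{"xyz": [0,0.005,0.025],"turn": [0,0,0],"gripper": -1},{"xyz": [0,0,0],"turn": [0,0,0],"gripper": -1}])

```text
time_s: 21.27
position: [0.5774, -0.0652, 0.087]
tool_rot: [[0.996, -0.089, -0.0], [-0.089, -0.996, 0.0], [-0.0, -0.0, -1.0]]
ft_force: [-0.3, -0.6, -0.4]
grip_width: 0.0003
```

```bash
python3 - <<'E'
from lf import *
snap('top','t4'); p,c=cloud('t4')
B=np.stack([(c[...,:2]-O)@bx,(c[...,:2]-O)@by,c[...,2]],-1)
m=(abs(B[...,0])<.17)&(abs(B[...,1])<.09)&(B[...,2]>.03)&(B[...,2]<.09)&(p[...,0]>1.7*p[...,1].astype(float))
q=B[m]; print(m.sum()); A=np.c_[q[:,:2],np.ones(len(q))]; print('plane',np.linalg.lstsq(A,q[:,2],rcond=None)[0], np.median(q[q[:,1]<-.06][:,2]),np.median(q[q[:,1]>.06][:,2]))
E
```

```text
21.2667 [ 0.57738118 -0.06521953  0.08702385] [ 9.96026817e-01 -8.90531262e-02 -3.46264528e-04] F [-0.26120358 -0.59492655 -0.44976485] T [-0.00625562 -0.05293006 -0.02673476] board y -0.048017740896683286
corner -0.06251224156590532 0.06802384948272854 s 0.16358409334182716 theta 0.036941012768387654
2848
plane [-0.00101395 -0.0382214   0.06624099] 0.06868700560423946 0.06306768336890078
```

The depth plane gives θ≈0.038, which agrees with the finger's position. Final millimetres.

Request:
step_arm(steps=[{"xyz": [0,0.004,0.025],"turn": [0,0,0],"gripper": -1},{"xyz": [0,0.004,0.025],"turn": [0,0,0],"gripper": -1},{"xyz": [0,0.004,0.025],"turn": [0,0,0],"gripper": -1},{"xyz": [0,0.004,0.025],"turn": [0,0,0],"gripper": -1},{"xyz": [0,0,0],"turn": [0,0,0],"gripper": -1}])

```text
time_s: 21.73
position: [0.5774, -0.066, 0.0831]
tool_rot: [[0.996, -0.089, -0.0], [-0.089, -0.996, -0.0], [-0.0, 0.0, -1.0]]
ft_force: [0.0, -0.8, -0.3]
grip_width: 0.0003
```

Request:
step_arm(steps=[{"xyz": [0,0.003,0.02],"turn": [0,0,0],"gripper": -1},{"xyz": [0,0,0.02],"turn": [0,0,0],"gripper": -1},{"xyz": [0,0,0],"turn": [0,0,0],"gripper": -1}])

```text
time_s: 21.98
position: [0.5774, -0.0661, 0.0815]
tool_rot: [[0.996, -0.089, -0.0], [-0.089, -0.996, -0.0], [-0.0, 0.0, -1.0]]
ft_force: [0.6, 0.8, 0.8]
grip_width: -0.0003
```

Request:
step_arm(steps=[{"xyz": [0,0,0.02],"turn": [0,0,0],"gripper": -1},{"xyz": [0,0,0],"turn": [0,0,0],"gripper": -1}])

```text
time_s: 22.15
position: [0.5775, -0.0661, 0.0811]
tool_rot: [[0.996, -0.089, 0.0], [-0.089, -0.996, -0.0], [0.0, 0.0, -1.0]]
ft_force: [-0.1, -0.3, 3.9]
grip_width: -0.0002
```

Request:
step_arm(steps=[{"xyz": [0,0,0.015],"turn": [0,0,0],"gripper": -1},{"xyz": [0,0,0],"turn": [0,0,0],"gripper": -1}])

```text
time_s: 22.32
position: [0.5775, -0.0661, 0.081]
tool_rot: [[0.996, -0.089, 0.001], [-0.089, -0.996, -0.0], [0.001, 0.0, -1.0]]
ft_force: [-2.6, 0.1, 7.8]
grip_width: 0.0002
```

Request:
step_arm(steps=[{"xyz": [0,0,0.015],"turn": [0,0,0],"gripper": -1},{"xyz": [0,0,0],"turn": [0,0,0],"gripper": -1}])

```text
time_s: 22.48
position: [0.5775, -0.0661, 0.081]
tool_rot: [[0.996, -0.089, 0.001], [-0.089, -0.996, -0.001], [0.001, 0.0, -1.0]]
ft_force: [-3.9, 0.6, 12.3]
grip_width: -0.0003
```

Shut: force rises with no travel, and the tip is at z = 0.062, exactly the height of a closed leaf. I'll lift off and check.

Request:
step_arm(steps=[{"xyz": [0,0,-0.1],"turn": [0,0,0],"gripper": -1},{"xyz": [0,0,-0.5],"turn": [0,0,0],"gripper": -1},{"xyz": [0,0,-0.9],"turn": [0,0,0],"gripper": -1},{"xyz": [0,0,-1],"turn": [0,0,0],"gripper": -1},{"xyz": [0,0,-1],"turn": [0,0,0],"gripper": -1},{"xyz": [0,0,-1],"turn": [0,0,0],"gripper": -1},{"xyz": [0,0,-1],"turn": [0,0,0],"gripper": -1},{"xyz": [-0.8,0,-0.5],"turn": [0,0,0],"gripper": -1},{"xyz": [-0.9,0,0],"turn": [0,0,0],"gripper": -1},{"xyz": [-0.9,0,0],"turn": [0,0,0],"gripper": -1},{"xyz": [-0.9,0,0],"turn": [0,0,0],"gripper": -1},{"xyz": [-0.5,0,0],"turn": [0,0,0],"gripper": -1},{"xyz": [0,0,0],"turn": [0,0,0],"gripper": -1},{"xyz": [0,0,0],"turn": [0,0,0],"gripper": -1}])

```text
time_s: 23.65
position: [0.4176, -0.0516, 0.3201]
tool_rot: [[0.996, -0.09, 0.001], [-0.09, -0.996, -0.0], [0.001, 0.0, -1.0]]
ft_force: [0.7, 0.2, 0.3]
grip_width: -0.0002
```

```bash
python3 - <<'E'
from lf import *
snap('top','t5'); p,c=cloud('t5')
B=np.stack([(c[...,:2]-O)@bx,(c[...,:2]-O)@by,c[...,2]],-1)
m=(abs(B[...,0])<.17)&(abs(B[...,1])<.09)&(B[...,2]>.03)&(B[...,2]<.09)
q=B[m]; A=np.c_[q[:,:2],np.ones(len(q))]; print(m.sum(),'plane',np.linalg.lstsq(A,q[:,2],rcond=None)[0])
m=(c[...,2]>.02)&(c[...,2]<.04)&(c[...,0]>.36)&(c[...,0]<.55)&(c[...,1]>-.33)&(c[...,1]<-.2)
if m.sum(): print('pad',c[m].mean(0),cv2.minAreaRect(c[m][:,:2].astype(np.float32)))
_,c0=cloud('t0')
for u,v in [(152,181),(152,220),(146,265),(418,251),(407,210),(185,146),(358,147)]: print((u,v),np.round(c0[v,u],3),np.round(c[v,u],3))
E
```

```text
23.65 [ 0.41760244 -0.05164853  0.32012731] [ 0.99598557 -0.08950613  0.00118412] F [0.72531897 0.18065513 0.28347107] T [ 0.02014149  0.01297935 -0.04947058] board y -0.047449577356549574
corner -0.06241015058226565 0.3011273102725706 s 0.30982825511002404 theta 0.9374610545865336
6606 plane [-0.00047152 -0.00148472  0.06269134]
pad [ 0.44615515 -0.27030445  0.03232278] ((0.4460076093673706, -0.2710091471672058), (0.0469338521361351, 0.10984817147254944), 73.23654174804688)
(152, 181) [0.635 0.35  0.01 ] [0.635 0.35  0.01 ]
(152, 220) [0.519 0.347 0.008] [0.519 0.346 0.009]
(146, 265) [0.386 0.36  0.008] [0.386 0.359 0.009]
(418, 251) [ 0.441 -0.442  0.015] [ 0.441 -0.442  0.014]
(407, 210) [ 0.562 -0.411  0.008] [ 0.562 -0.411  0.011]
(185, 146) [0.737 0.25  0.036] [0.736 0.249 0.038]
(358, 147) [ 0.744 -0.258  0.036] [ 0.744 -0.258  0.035]
```

View pics/t5.png

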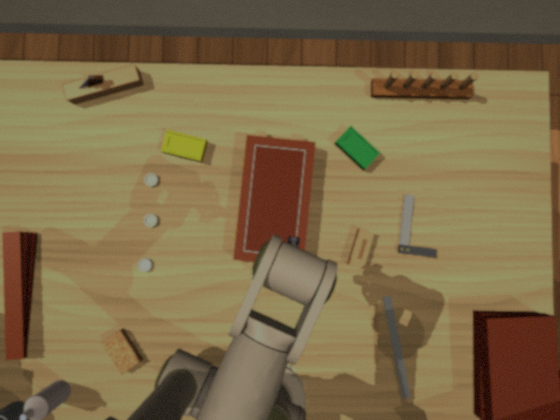

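The leaf is flat and shut at (275,195), the pad lies flat at (357,243), and everything else is unmoved. Handing in.

```bash
python3 -c "
from rig import order; print(order.close_job())"
```

```text
the job is handed in; nothing more can be done
None
```

The backgammon board is closed up, every step was done in the order asked, and I handed the job in. The last reading before hand-in was at 23.7 s of the 67 s allowed.

- **Pad:** I lifted it out with a 25 N grip and set it on the bench at about (0.446, -0.270). Its top is at 32 mm, so it is lying flat.
- **Cover and box:** I pushed the cover shut without gripping, and it is flush with the box end in the pictures. I then slid the box until it met the hinge rail, where the force rose to 13 N with no further travel. The box's yaw is -4.9°, against about -4.8° for the board.
- **Leaf:** I eased it down from 1.56 rad at about 1–4 N and pressed it home with about 13 N at most. The final depth check shows its top at 62.7 mm with a slope of 0.0015 rad, so it is shut.
- **Left alone:** The checkers, the try square and the green and yellow look-alikes read the same as at the start, within about 3 mm in height, and I did not touch them.

No check failed. My first estimate of the board's position was about 3–4 mm off, and contact with the rail corrected it. I read force only at the end of each move call, so I did not see any brief peaks in between. With the leaf shut, the box can no longer be seen, so its last check was just before closing.

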